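# Open the heavy tool-chest lid with its press lever

### The arm

A 6-joint arm with a two-finger parallel gripper is mounted at the origin on the work surface. World frame = base frame: x ahead of the robot, y to its left, z up, the work surface at z = 0. Lengths are in m, angles in degrees, forces in N, time in s.
With the tool pointing down it reaches from about 0.3 to 0.95 m from the base axis. Payload 3.1 kg.
Tool frame: the origin (TCP) lies at the very end of the fingers, on their centre line; the grasp point (between the pads) lies 19 mm behind it (tcp_to_grasp is the distance from the TCP to the grasp point, in m); z points along the fingers, y is the line along which they close (so a half turn about z gives the same grasp; the last joint's range is limited). The gripper opens to 85 mm and grips with 20 to 120 N. Pads are 22 mm wide; open, the fingers measure 114 mm over their backs; the gripper's body (76 mm by 85 mm) begins 54 mm behind the grasp point. The pads swing forward as they close: fully open they stand 13 mm farther back than shut.
Start: joints at [63.043, 17.653, 93.61, -0, 68.738, -3.994], TCP at [0.244, 0.575, 0.231] pointing down, gripper open.
Joint ranges: [-175.34, 175.34], [-45.06, 112.39], [2.9, 150.54], [-68.45, 248.45], [3.09, 151.38], [-168.51, 168.51]. Speed limits (degrees/s): [159.86, 159.86, 180, 180, 180, 180].

### API

Orientations are given as a 3x3 rotation matrix whose columns are the frame's x, y, z axes.
In Python, from cell import * gives the robot as it stands. The module is installed in compiled form; this text tells all that it offers. Calls block until the motion is done:
- move_pose(position, orientation): joint-space move of the TCP to a pose.
- move_l(position, v=0.15, frame=None, contact_N=None): straight line of the TCP; frame=None keeps the orientation; v is the mean speed in m/s. With contact_N (N) it stops when the force on the tool has changed by that much, and returns True; else False.
- goto_joints(angles): joint-space move.
- gripper_open() and clamp(): open the fingers fully, or close them until they stop; the grip force is fixed at half the most.
- sleep(seconds).
- inverse_kinematics(position, orientation): joint angles nearest the present ones, or None.
- read_state(): the state.
- capture(name): name is "side" or "top"; returns the picture (420x560x3 uint8, blue, green, red); there is no depth.
- camera_model(name): a dict with "K" (3x3 intrinsics, pixels), "D" ([k1, k2, p1, p2, k3] as OpenCV has them; the pictures are not rectified), "world_from_camera" (4x4, takes a point from camera to world coordinates). Camera axes: x right, y down, z forward; pixel columns grow to the right and rows downward; lengths in m; the calibration is good to about 2 mm. A picture is of the moment at which its call begins. camera_model takes no time and is no camera call.
A pose or a line that the arm cannot do raises PlanningError and nothing moves.
- finish_job(): hands the job in; it is judged then, once.
The state is a dict: "t": time; "q": joint angles; "joint_vel": joint speeds; "joint_efforts": joint torques, N m; "eef_pos": TCP position; "tool_rot": TCP orientation; "ft_force": force on the tool from outside, world axes, zero at the start; "moment": the same for the moment, N m; "finger_gap": opening from 0.0 (shut) to 1.0 (fully open); "finger_force": force on a finger pad.
Only numpy, scipy, OpenCV 4.12 (cv2) and the standard library are available. Lean on these libraries where they do the work, as an engineer would, in place of code of your own. Each camera call takes 0.05 s, during which the arm holds its last target. There are 200 camera calls.

### The job

Open the woodwork tool chest with its press lever. First push the yellow peg so that the red safety prop swings fully aside from under the lever; then press the blue long end of the lever down onto the cork pad, so that its short end raises the heavy lid, and finish while still holding it down there with the fingertips. Only push and press: do not lift the lever out of its notches, do not touch the lid, and leave the other things on the bench alone.

Things in the scene. Friction and masses are not known exactly. Their poses are not given: they have to be found in the camera images.
- station: The fixed opener. Origin on the table under the lever's pivot; y runs along the lever to its blue long end, x to the side of the red prop, z up. Chest with lid: x -145 to 145, y -330 to -92 mm, 103 high. Two green notched cheeks at the origin (x -32 to 32 mm, 110 high) carry the lever. A 12 mm plywood base lies under the lever.
- lever: Loose oak bar, 32 mm wide, 20 thick, 0.5 kg, lying in the notches on a steel axle. Origin: axle middle, 90 mm up. At rest its frame is parallel to the station's, the bar sloping 0.267 rad, long end up. Long arm 265 mm, its last 60 mm a blue pad 50 wide; short arm 120 mm, its heavy steel nose resting on a block about 6 mm below the lid's lip.
- lever_tip (a point): Press spot: top face of the blue pad, 25 mm short of the bar's end, mid-width. About 163 mm above the table at rest, about 44 to 48 mm with the pad down on the cork. It goes nearly straight down (within 8 mm horizontally). Pushing it down takes about 4 to 12 N once the lid is lifting; on the cork it stops hard.
- lid (a joint): Angle of the lid in rad: 0 shut, growing as the lip rises. About 0.21 with the lever right down. The lid weighs about 1.5 to 2.6 kg, has no handle, and falls shut when the lever is let go.
- lid_edge (a point): Middle of the upper front edge of the lid, over the lever's steel nose; 101 mm above the table when shut.
- prop (a joint): Angle of the red safety prop in rad: near 0 its column (24 mm square, top 98 mm above the table, 85 mm from the pivot) is under the lever, which cannot go down; grows clockwise seen from above, the column swinging towards the blue end; clear of the lever beyond 1.0, stops at 1.35. It stays where left (friction, about 1 N at the peg).
- prop_peg (a point): Centre of the top of the yellow peg (round, 22 mm diameter, from 40 mm to 92 mm above the table) on the red prop, 60 mm from the prop's pivot, on the side away from the lever. To swing the prop aside the peg must be pushed in the station's -y direction (towards the chest), and round its arc towards the lever.
- cork_pad (a point): Centre of the top of the cork stop pad (60 x 50 mm) under the blue end; 22 mm above the table.
- prop_pivot (a point): Upright pivot of the red prop, at its foot 20 mm above the table; station x = 85, y = 100 mm.
- mallet: Loose bystander, leave alone: wooden mallet lying down, 270 x 100 x 60 mm; origin under its middle.
- tape: Loose bystander, leave alone: red tape measure 60 x 60 x 34 mm; origin under its middle.
- glue: Loose bystander, leave alone: standing glue bottle, 56 mm diameter, 150 mm high; origin under its middle.
- offcut: Loose bystander, leave alone: wooden offcut 90 x 45 x 40 mm; origin under its middle.
- plane: Loose bystander, leave alone: wooden hand plane 240 x 62 mm, 85 high; origin under its middle.
- chisel: Loose bystander, leave alone: chisel lying down, about 230 mm long, wooden handle.
- sander: Loose bystander, leave alone: cork sanding block 110 x 65 x 35 mm; origin under its middle.

How it is judged:
By the outcome, as a careful person would: the job done as asked, in the order asked, and still so for the second after the job is handed in, while the arm keeps its last pose, push and grip.
It also fails if it takes over 45 s, if anything falls off the work surface, if the arm or the gripper's body presses on something with over 40 N, if the wrist force passes 120 N, or if a joint passes its speed limit or range.

## Working session

There is one attempt and no reset: what is moved stays moved. The work goes in short steps, each a Python script; the robot and the scene stay as the last script left them, time stands still between calls to the robot, and variables do not carry over. Pictures are saved under pics/ and viewed, at most 10 in all, crops included, and the job is handed in when it is done.

```bash
mkdir -p pics; python3 - <<'E'
from cell import *
import cv2
for n in("side","top"):
    cv2.imwrite(f"pics/{n}0.png",cv2.resize(capture(n),(784,588),interpolation=cv2.INTER_CUBIC))
    m=camera_model(n);print(n,m["K"],m["D"],m["world_from_camera"])
s=read_state();print(s["t"],s["tool_rot"])
E
```

```text
side [[536.17689843   0.         277.18344802]
 [  0.         536.17689843 200.85243168]
 [  0.           0.           1.        ]] [-0.09663339  0.          0.          0.          0.        ] [[ 0.95189308 -0.24163297  0.1884491   0.27740923]
 [-0.30642549 -0.74713374  0.5898259  -0.84599199]
 [-0.00172471 -0.6191968  -0.78523394  1.36697379]
 [ 0.          0.          0.          1.        ]]
top [[449.90827536   0.         280.33100775]
 [  0.         449.90827536 207.08137122]
 [  0.           0.           1.        ]] [-0.13745134  0.          0.          0.          0.        ] [[ 0.02609818 -0.99689113  0.07434356  0.47466191]
 [-0.99954821 -0.02713209 -0.01293128  0.09162597]
 [ 0.01490817 -0.07397249 -0.99714884  1.28495417]
 [ 0.          0.          0.          1.        ]]
0.1 [[-9.20758684e-01  3.90131450e-01 -9.47771589e-04]
 [ 3.90132565e-01  9.20756921e-01 -1.80934363e-03]
 [ 1.66785399e-04 -2.03572542e-03 -9.99997914e-01]]
```

View pics/side0.png

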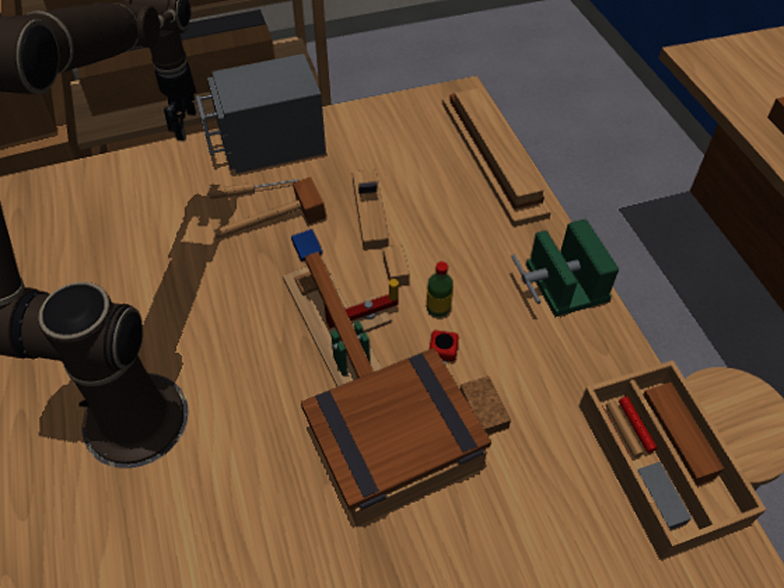

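View pics/top0.png

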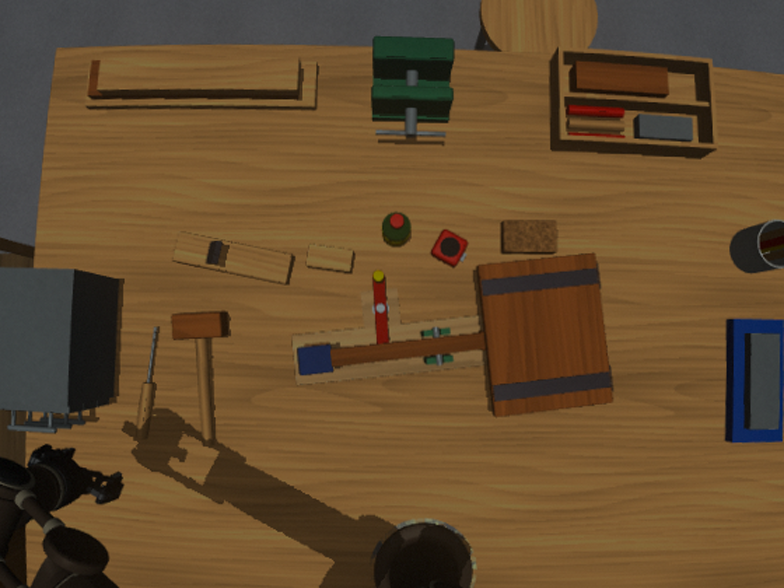

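The side view shows the peg at (394,284), the blue pad at (307,244) and the cheeks near (350,345). In the top view the peg is at (379,276), the prop pivot at (380,308), the pad at (316,359) and the cheeks at (437,345). Next I'll crop in closer.

```bash
python3 - <<'E'
from cell import *
import cv2,numpy as np
a=capture("side")[155:285,195:335];b=capture("top")[185:285,200:360]
f=lambda i,k:np.clip(cv2.resize(i,None,fx=k,fy=k,interpolation=cv2.INTER_CUBIC).astype(float)*1.5,0,255)
cv2.imwrite("pics/s1.png",f(a,4.5));cv2.imwrite("pics/t1.png",f(b,5))
E
```

```text
[ WARN:0@1.638] global loadsave.cpp:1063 imwrite_ Unsupported depth image for selected encoder is fallbacked to CV_8U.
```

View pics/s1.png

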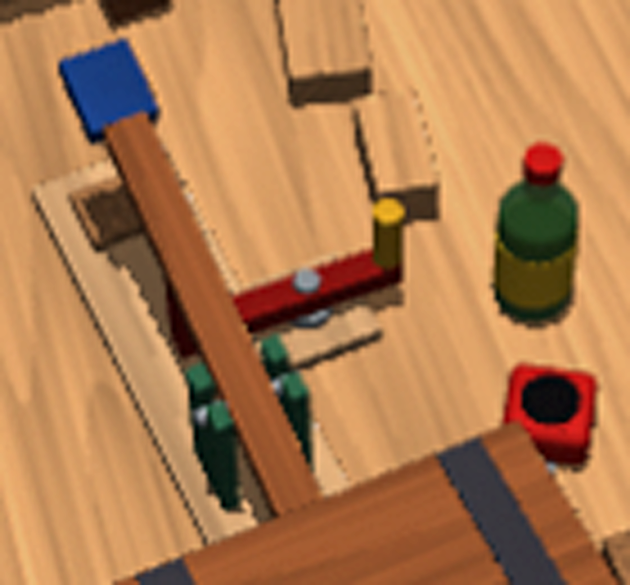

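View pics/t1.png

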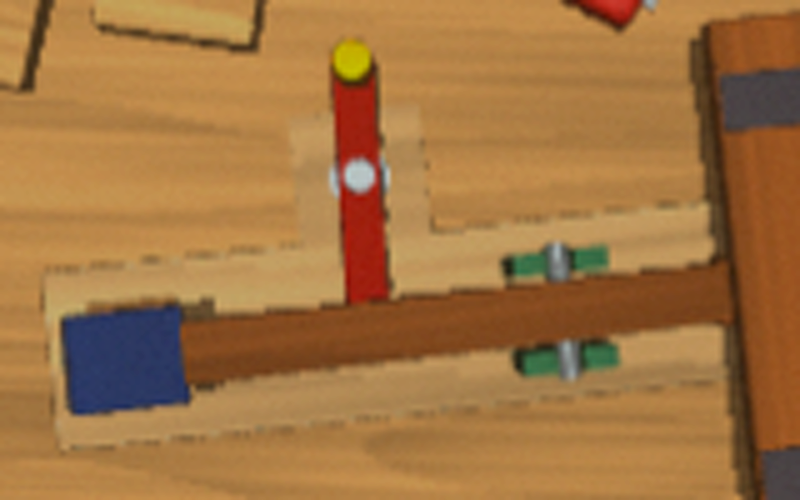

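Crop readings: peg top at side (388,210) and top (352,58); prop bolt at side (307,280) and top (359,175). The blue pad's corners are clear in both crops. Base edges in the top crop run (45,268)→(715,203) and (62,447)→(722,378).

```bash
cat > h.py <<'E'
from cell import *
import cv2,numpy as np
def norm(n,p):
    m=camera_model(n);return cv2.undistortPoints(np.array([[p]],float),np.array(m["K"]),np.array(m["D"]))[0,0],np.array(m["world_from_camera"])
def tri(ps,pt):
    a,A=norm("side",ps);b,B=norm("top",pt)
    X=cv2.triangulatePoints(np.linalg.inv(A)[:3],np.linalg.inv(B)[:3],a.reshape(2,1),b.reshape(2,1))[:,0];return X[:3]/X[3]
def plane(n,p,z):
    a,A=norm(n,p);d=A[:3,:3]@[*a,1];o=A[:3,3];return o+d*(z-o[2])/d[2]
S=lambda u,v:((u+.5)/4.5-.5+195,(v+.5)/4.5-.5+155)
T=lambda u,v:((u+.5)/5-.5+200,(v+.5)/5-.5+185)
E
python3 - <<'E'
from h import *
np.set_printoptions(precision=4,suppress=True)
peg=tri(S(388,210),T(352,58));bolt=tri(S(307,280),T(359,175));print("peg",peg,"bolt",bolt)
c=[tri(S(*a),T(*b)) for a,b in [((60,62),(71,415)),((127,40),(63,320)),((158,110),(180,308)),((92,139),(190,402))]]
print(np.array(c))
for a,b in [((45,268),(715,203)),((62,447),(722,378))]:
    p,q=plane("top",T(*a),.012),plane("top",T(*b),.012);d=p-q;print(p,q,"yaw of +y",np.degrees(np.arctan2(d[1],d[0])))
print("side peg z92",plane("side",S(388,210),.092),plane("top",T(352,58),.092))
print("axle ends",plane("top",T(558,247),.095),plane("top",T(568,375),.095))
E
```

```text
peg [0.5921 0.1043 0.0954] bolt [0.5324 0.0991 0.048 ]
[[0.4046 0.2376 0.1671]
 [0.4517 0.243  0.167 ]
 [0.4584 0.1862 0.1556]
 [0.4113 0.1802 0.1499]]
[0.4758 0.2756 0.012 ] [ 0.5228 -0.1032  0.012 ] yaw of +y 97.05997452908169
[0.3753 0.2627 0.012 ] [ 0.4237 -0.1091  0.012 ] yaw of +y 97.41201004188213
side peg z92 [0.5934 0.1067 0.092 ] [0.5919 0.1044 0.092 ]
axle ends [ 0.4942 -0.0073  0.095 ] [ 0.4268 -0.0142  0.095 ]
```

```bash
cat >> h.py <<'E'
O=np.array([.4605,-.011]);YAW=np.radians(7.2)
ux=np.array([np.cos(YAW),np.sin(YAW)]);uy=np.array([-ux[1],ux[0]])
def W(x,y,z): return np.array([*(O+x*ux+y*uy),z])
def R(phi): # tool y along world yaw phi, z down
    y=np.array([np.cos(phi),np.sin(phi),0]);z=np.array([0,0,-1.]);return np.column_stack([np.cross(y,z),y,z])
def peg_push(a,r,z): # TCP behind the peg, prop angle a
    return W(.085+.06*np.cos(a)+r*np.sin(a),.1-.06*np.sin(a)+r*np.cos(a),z),R(YAW-a)
E
python3 - <<'E'
from h import *
np.set_printoptions(precision=3,suppress=True)
print("glue",plane("top",T(417,-111),.15))
clamp()
p,r=peg_push(.04,.036,.2);move_pose(p,r)
p,_=peg_push(.04,.036,.058);move_l(p,v=.15)
s=read_state();print(s["t"],s["eef_pos"],p,s["ft_force"])
f0=s["ft_force"]
for a in np.linspace(.04,1.33,11):
    p,r=peg_push(a,.0225,.058);hit=move_l(p,v=.06,frame=r,contact_N=12)
    s=read_state();print(round(a,2),hit,s["t"],s["ft_force"])
    if hit:break
cv2.imwrite("pics/t2.png",np.clip(cv2.resize(capture("top")[150:290,190:390],None,fx=4,fy=4,interpolation=cv2.INTER_CUBIC)*1.4,0,255).astype(np.uint8))
E
```

```text
glue [0.674 0.073 0.15 ]
4.075 [0.59  0.14  0.059] [0.589 0.14  0.058] [ 0.783 -0.06   0.576]
0.04 False 4.45 [-0.738 -0.121  0.24 ]
0.17 False 4.7417 [-0.498  0.644 -0.362]
0.3 False 5.0333 [ 0.116 -0.83   0.099]
0.43 False 5.325 [-0.16  -0.367 -0.225]
0.56 False 5.6167 [ 0.36   0.514 -0.319]
0.68 False 5.9083 [-0.695 -0.417 -0.729]
0.81 False 6.2 [ 0.473  0.491 -0.03 ]
0.94 False 6.4917 [ 0.138 -0.306  0.441]
1.07 False 6.7833 [-0.51  -0.125  0.269]
1.2 False 7.075 [-0.04  0.7   0.61]
1.33 False 7.3667 [-0.914 -0.366  0.458]
```

View pics/t2.png

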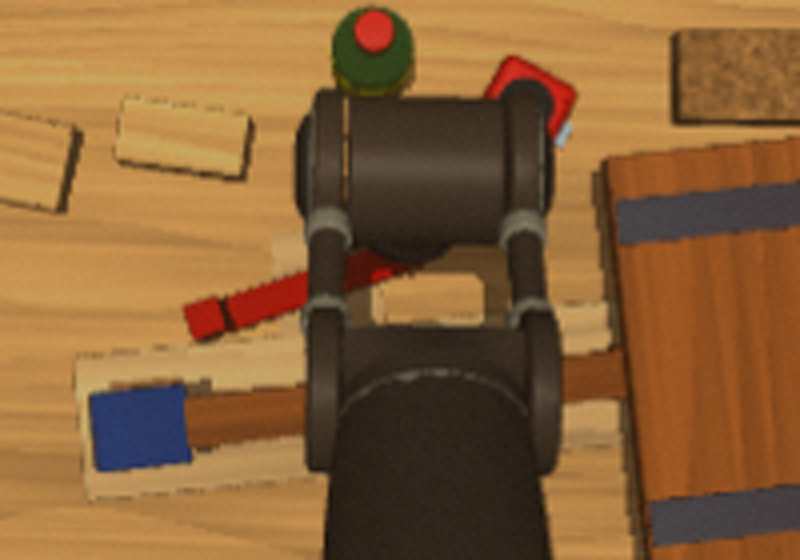

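The prop has swung well aside, with its column at (205,318) clear of the lever. I'll push on gently to its stop, then back off and raise the arm.

```bash
python3 - <<'E'
from h import *
np.set_printoptions(precision=3,suppress=True)
p,r=peg_push(1.36,.016,.058);print(move_l(p,v=.03,frame=r,contact_N=6))
s=read_state();print(s["t"],s["eef_pos"],p,s["ft_force"])
p,_=peg_push(1.33,.04,.058);move_l(p,v=.1)
p[2]=.23;move_l(p,v=.2)
p2=W(0,.229,.23);move_pose(p2,R(YAW-np.pi/2))
s=read_state();print(s["t"],s["eef_pos"],p2,s["ft_force"],s["q"])
move_l(W(0,.229,.18),v=.1)
for n in("top","side"):
    i=capture(n);i=i[150:290,190:390] if n=="top" else i[135:285,195:395]
    cv2.imwrite(f"pics/{n}3.png",np.clip(cv2.resize(i,None,fx=4,fy=4,interpolation=cv2.INTER_CUBIC)*1.4,0,255).astype(np.uint8))
E
```

```text
True
7.625 [0.575 0.051 0.058] [0.567 0.048 0.058] [1.215 0.648 1.759]
9.8667 [0.432 0.216 0.23 ] [0.432 0.216 0.23 ] [ 0.816 -0.462  0.247] [ 21.397   1.906 112.285  -0.042  65.817 104.186]
```

View pics/top3.png

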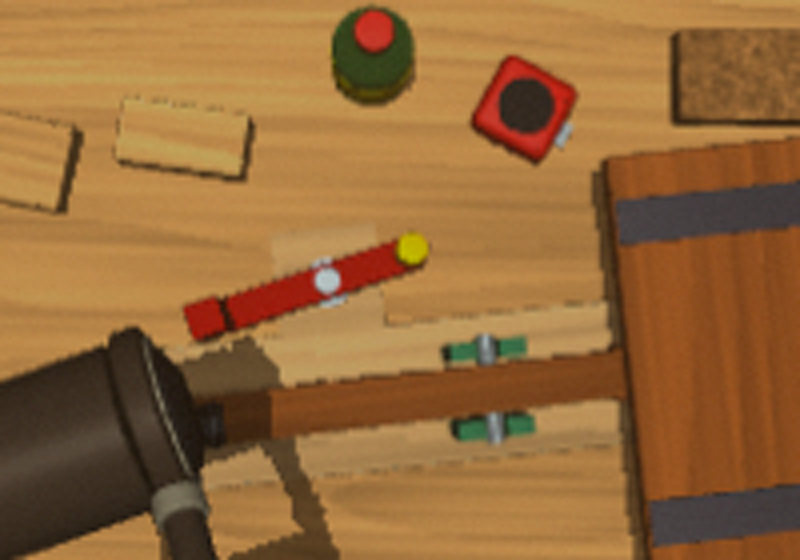

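View pics/side3.png

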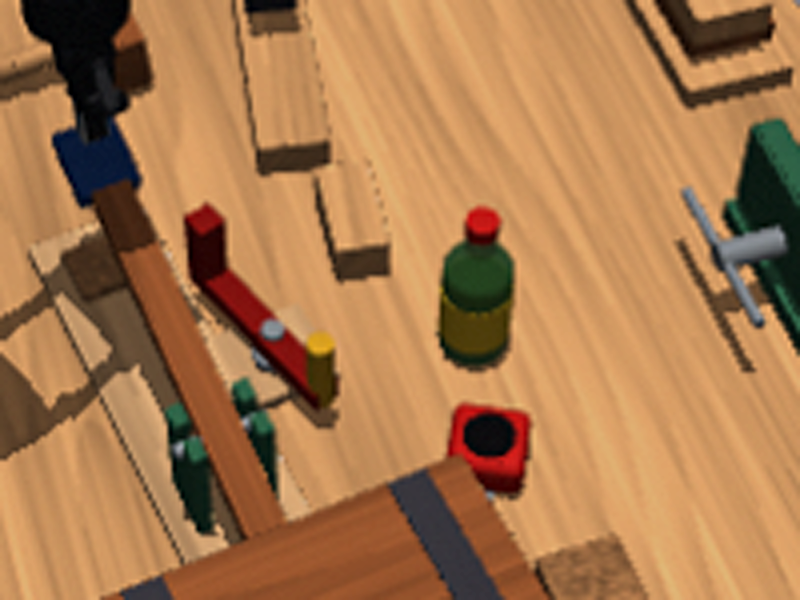

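In the top view the column (205,318) and peg (413,247) lie about 1.2 to 1.35 rad round, beside the lever. In the side view the fingertips are over the blue pad (95,130). I'll check the prop angle before pressing.

```bash
python3 - <<'E'
from h import *
p=tri((321/4+195,343/4+135),(413/4+190,247/4+150));b=plane("top",(413/4+190,247/4+150),.092)
for q in(p,b):
    d=q[:2]-W(.085,.1,0)[:2];print(q,"angle",-np.arctan2(d@uy,d@ux),np.hypot(*d))
E
```

```text
[0.5533244  0.0412937  0.09399671] angle 1.3462625426215789 0.06129116250465453
[0.55209678 0.04149346 0.092     ] angle 1.364133740215207 0.06069204592185623
```

The prop is at its stop (about 1.35 rad), so I'll press now.

```bash
python3 - <<'E'
from h import *
np.set_printoptions(precision=3,suppress=True)
def tip(th,d=0): return W(0,.24*np.cos(th)-.01*np.sin(th),.09+.24*np.sin(th)+.01*np.cos(th)+d)
for th in np.linspace(.267,-.17,7):
    hit=move_l(tip(th),v=.06,contact_N=30);s=read_state();print(round(th,2),hit,s["t"],s["eef_pos"],s["ft_force"])
    if hit:break
else:
    print(move_l(tip(-.22,-.008),v=.02,contact_N=16))
sleep(.5);s=read_state();print(s["t"],s["eef_pos"],s["ft_force"])
i=np.hstack([capture("side")[135:285,195:335],capture("top")[140:290,190:250+140]])
cv2.imwrite("pics/p4.png",np.clip(cv2.resize(i,None,fx=2.3,fy=2.3,interpolation=cv2.INTER_CUBIC)*1.4,0,255).astype(np.uint8))
E
```

```text
0.27 False 11.05 [0.431 0.216 0.162] [ 0.372 -0.047  0.644]
0.19 False 11.4917 [0.432 0.221 0.146] [0.121 0.245 4.697]
0.12 False 11.9333 [0.431 0.224 0.129] [-0.033  0.871  3.972]
0.05 False 12.375 [0.431 0.227 0.112] [-0.876  2.221  5.234]
-0.02 False 12.8167 [0.43  0.227 0.094] [-0.536  2.539  4.009]
-0.1 False 13.2583 [0.43  0.227 0.077] [0.173 2.875 3.824]
-0.17 False 13.7 [0.431 0.225 0.059] [-0.061  3.592  3.758]
True
14.8667 [0.431 0.224 0.048] [-2.12  -0.755  8.243]
```

View pics/p4.png

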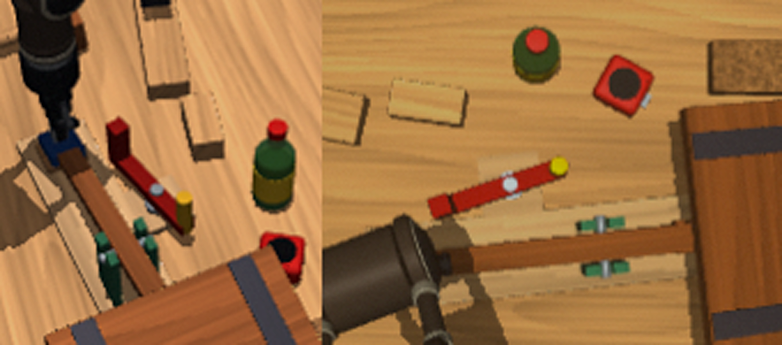

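The pad is down at z≈0.048, the lid is raised and the lever sits in its notches. I'll add a little firmness against the cork.

```bash
python3 - <<'E'
from h import *
np.set_printoptions(precision=4,suppress=True)
p=np.array(read_state()["eef_pos"]);p[2]-=.004
print(move_l(p,v=.01,contact_N=12));sleep(.7);s=read_state();print(s["t"],s["eef_pos"],s["ft_force"])
E
```

```text
True
15.9333 [0.4312 0.2239 0.0485] [-1.7338 -0.153   6.9696]
```

```bash
python3 - <<'E'
from h import *
np.set_printoptions(precision=4,suppress=True)
p0=np.array(read_state()["eef_pos"])
for k in range(1,5):
    move_l(p0-[0,0,.0005*k],v=.005);sleep(.3);s=read_state();print(s["t"],s["eef_pos"],s["ft_force"])
    if s["ft_force"][2]>18:break
E
```

```text
16.625 [0.4312 0.2237 0.0485] [-1.478   2.0829  6.5025]
17.175 [0.4312 0.2238 0.0484] [-1.8813  2.1059 10.2649]
17.725 [0.4312 0.2238 0.0483] [-2.7244  1.8786 11.9075]
18.275 [0.4313 0.2238 0.0482] [-3.4018  1.451  14.5629]
```

The force rises about 3–4 N per 0.5 mm commanded with hardly any motion, so the pad is hard on the cork and the hold is steady at about 15 N.

```bash
python3 -c "
from cell import *
print(finish_job())"
```

```text
the job is handed in; nothing more can be done
None
```

The job is handed in: the prop was swung to its stop (about 1.35 rad), then the lever was pressed onto the cork to raise the lid, and the fingertips are still holding it down at about 15 N.

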